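Clip the storeroom tag onto the eye of the counter stand

ROBOT

A 6-joint arm with a two-finger parallel gripper is mounted at the origin on the work surface. World frame = base frame: x ahead of the robot, y to its left, z up, the work surface at z = 0. Lengths are in m, angles in rad, forces in N, time in s.
With the tool pointing down it reaches from about 0.225 to 0.875 m from the base axis. Payload 3.4 kg.
Tool frame: the origin (TCP) lies between the finger pads; the fingertips stand 8 mm ahead of it and the grasp point (between the pads) lies 11 mm behind it; z points along the fingers, y is the line along which they close (so a half turn about z gives the same grasp; the last joint's range is limited). The gripper opens to 85 mm and grips with 20 to 120 N. Pads are 22 mm wide; open, the fingers measure 114 mm over their backs; the gripper's body (76 mm by 85 mm) begins 54 mm behind the grasp point. The pads swing forward as they close: fully open they stand 13 mm farther back than shut.
Start: joints at [-1.428, 0.276, 1.505, -0, 1.361, -0.121], TCP at [0.15, -0.555, 0.239] pointing down, gripper open.
Joint ranges: [-2.89, 2.89], [-0.75, 2.08], [0.22, 2.7], [-1.18, 4.32], [0.11, 2.71], [-2.7, 2.7]. Speed limits (rad/s): [2.57, 2.57, 3.14, 3.14, 3.14, 3.14].

INTERFACE

Orientations are given as a unit quaternion [w, x, y, z].
In Python, from rig import manip, optics, finder gives the robot as it stands.
- The arm moves only by the tool servo_tool, never from a script. Its argument "increments" is a list of rows, each a list of 7 numbers: the shift along the tool's x, y, z in cm, then the turn, a rotation vector about the tool's x, y, z in degrees, then the closure, from -1 (fully open) to 1 (shut). In form: [[x, y, z, rx, ry, rz, gripper], ...]. A call has exactly 5 rows; each row shifts and turns the commanded pose from where the row before left it, along the tool's axes as they then stand; what a row does not reach is not made up. A row lasts 1/10 s, in which the tool goes at most 50 mm and 8.59 degrees, less where a joint would pass 70% of its speed; a pose out of reach is approached as far as the arm can. A call is refused whole if a number of a shift passes 5 or a number of a turn 8.59, either way. A call with a gripper value outside its range is refused whole. The fingers move at their own pace and stop on an object; "squeeze" is the grip in N (left out, the last holds). Time passes only in rows, so rows that do not move let the fingers close, or fill a call up. It gives the time, the measured TCP pose, the force, the opening and the grip force at its end, in the units of the state.
- manip.get_state(): the state, without advancing time (a new reading comes with each control period).
- optics.get_image(name): name is "side" or "top"; returns the picture (480x640x3 uint8, red, green, blue); there is no depth.
- optics.get_calibration(name): a dict with "fov_y" (degrees; the focal length in pixels is half the picture's height over the tangent of half this angle, whatever the lens; pixels are square), "cx", "cy" (the principal point, pixels), "world_to_cam" (4x4, takes a point from world to camera coordinates). Camera axes: x right, y down, z forward; pixel columns grow to the right and rows downward; lengths in m; the calibration is good to about 2 mm. A picture is of the moment at which its call begins. get_calibration takes no time and is no camera call.
- manip.sign_off(): hands the job in; it is judged then, once.
Trained networks look in the newest picture that a camera, given by its name, has taken for a name from the list of things; names that differ only in an ending like _2 or _b are one class to them, and where a whole thing is asked for, a point or a joint stands for the part that bears it (a point fixed in the world has none). Each returns a list of dicts, best first, with "p" (0 to 1); they miss things now and then, are a little off and sometimes report something else, mostly with a low value. They report only what shows in the picture. A call takes as long as a camera call. They do not tell look-alikes from the thing itself.
- finder.silhouettes(label, camera): "region" (480x640 bool, what is visible of it) and "box" ([centre column, centre row, width, height] in pixels, round what is visible of it).
- finder.tip_of(label, camera): "at" ([column, row] in pixels: a listed point, or the origin of a listed thing).
The state is a dict: "clock": time; "qpos": joint angles; "qd": joint speeds; "effort": joint torques, N m; "position": TCP position; "ee_rot": TCP orientation; "contact_force": force on the tool from outside, world axes, zero at the start; "moment": the same for the moment, N m; "width": finger opening in m; "gripper_force": force on a finger pad.
Only numpy, scipy, OpenCV 4.12 (cv2) and the standard library are available. Lean on these libraries where they do the work, as an engineer would, in place of code of your own. Each camera call takes 0.05 s, during which the arm holds its last target. There are 200 camera calls.

TASK

Take the wooden storeroom tag out of its slotted block, press the sprung gate of its snap hook against the front bar of the eye on the counter stand until the bar slips in and the gate springs shut behind it, then let go so that the tag hangs upright from the eye, still. Press gently, never forcing hook or stand, and do not disturb the other things on the table.

Things in the scene. Friction and masses are not known exactly. Their poses are not given: they have to be found in the camera images.
- tag: Loose wooden tag with steel snap hook, 0.19-0.32 kg, 171 mm tall. Origin: centre of underside; z up, x to the hook's mouth (gate side), y across. Wooden part 44 (x) x 14 (y) x 47 mm. Hook above, 12 mm thick: foot z 45-53, spine x -22 to -14, crown z 112-122 (x -22 to 18), inside clear x -14 to 10, z 53 to 112 mm. Hook and stand may bear at most 30 N between them.
- tab (a point): Middle of the steel grip tab on top of the hook, at x 0, y 0, z 150 mm of the tag. The tab spans 24 mm along the tag's x, 12 mm along y, z 122 to 171 mm; grip it from above. Nothing of the stand reaches above it when the tag hangs.
- nose (a point): Lower end of the hook's nose, at x 14, y 0, z 93 mm of the tag: the nose hangs from the crown at x 10 to 18 mm, rigid. The bar must pass below it (bar centre 75 to 87 mm up the tag) and then rise behind it; running the nose into the bar breaks the force limit.
- crown (a point): Middle of the flat underside of the hook's crown, at x 0, y 0, z 112 mm of the tag. The bar ends up under it: the hanging tag's underside is then about 57 mm above the table.
- gate (a joint): Sprung gate, 6 mm round bar, rad: 0 shut, grows inwards, stop 0.80. Hinge at x 14, z 55 mm of the tag, top z 95; outer face x 17. Needs 2.5 N to start, about 6 N at 0.6 rad, pressed 82 mm up the tag. From first touch go 19 mm on along the tag's x (gate then about 0.6): the bar is behind the nose. Then lower the tag 20-24 mm: the gate's end slips under the bar and springs shut.
- block: Dark wooden block fixed to the table, 100 (x) x 64 (y) x 44 mm tall, with a slot 50 x 20 mm, 34 mm deep, in which the tag stands upright, its x nearly along the block's x. Origin: centre of the underside.
- stand: Fixed steel counter stand; origin on the table at its post's foot, x away from the eye, z up. Base plate 110 x 90 x 12 mm, grey post 24 mm square, sleeve on top (top z 174 mm, front face x -9 mm). A rod from the sleeve carries the eye towards the stand's -x. The hook goes on along the stand's +x, its mouth facing the post.
- sleeve (a point): Front face of the stand's sleeve, at x -9, y 0, z 165 mm of the stand. The eye: level loop of 8 mm round bar, centre lines 50 mm wide (y) by 40 mm long (x), at z 165. Its front bar lies at stand x = -(75+d) mm along y: the rod is drawn out by d = 0 to 40 mm, different each time and NOT measured; find the bar by touch or sight. Rod holds against 60 N.
Mind the look-alikes: they are no part of the job. What is shaped like the tag but purple is not meant. Leave any orange look-alike of the stand alone.

How it is judged:
By the outcome, as a careful person would: the job done as asked, in the order asked, and still so for the second after the job is handed in, with the robot touching nothing.
It also fails if it takes over 61 s, if anything falls off the work surface, if the arm or the gripper's body presses on something with over 40 N, if the wrist force passes 120 N, or if a joint passes its speed limit or range.

## Working session

There is one attempt and no reset: what is moved stays moved. The work goes in short steps, Python scripts to look and compute and a tool call to move; the robot and the scene stay as the last step left them, time stands still between calls to the robot, and variables do not carry over. Pictures are saved under pics/ and viewed, at most 10 in all, crops included, and the job is handed in when it is done.

Besides the shell and the picture viewer there is one more tool, called after "Request:" as name(argument=value, ...), one argument or row to a line, values as JSON. servo_tool: Moves the arm, as the interface text tells. Its arguments: {"type":"object","properties":{"increments":{"type":"array","items":{"type":"array","items":{"type":"number"}}},"squeeze":{"type":"number"}},"required":["increments"]}

```bash
mkdir -p pics; cat > h.py <<'E'
import numpy as np, cv2
from rig import manip, optics, finder
def cal(n):
    c=optics.get_calibration(n); f=240/np.tan(np.radians(c["fov_y"])/2)
    return np.array([[f,0,c["cx"]],[0,f,c["cy"]],[0,0,1]]),np.array(c["world_to_cam"])
def proj(n,p):
    K,T=cal(n); p=np.atleast_2d(p); q=(T[:3,:3]@p.T).T+T[:3,3]; q=(K@q.T).T; return q[:,:2]/q[:,2:]
def ray(n,uv):
    K,T=cal(n); d=T[:3,:3].T@np.linalg.inv(K)@[uv[0],uv[1],1]; return -T[:3,:3].T@T[:3,3], d/np.linalg.norm(d)
def atz(n,uv,z):
    o,d=ray(n,uv); return o+d*(z-o[2])/d[2]
def tri(a,b):
    A=[];B=[]
    for n,uv in (("side",a),("top",b)):
        o,d=ray(n,uv); P=np.eye(3)-np.outer(d,d); A.append(P);B.append(P@o)
    x=np.linalg.lstsq(np.vstack(A),np.hstack(B),rcond=None)[0]
    return x,[np.linalg.norm(A[i]@x-B[i]) for i in (0,1)]
def save(n,im): cv2.imwrite(f"pics/{n}.png",im[...,::-1])
E
python3 - <<'E'
from h import *
np.set_printoptions(precision=3,suppress=True)
for n in("side","top"):
    save(n+"0",optics.get_image(n)); 
    for l in("tag","tab","crown","nose","block","stand","sleeve"):
        print(n,l,[(np.round(d["at"]).tolist(),round(d["p"],2)) for d in finder.tip_of(l,n)])
    o,d=ray(n,(320,240));print(o,d)
s=manip.get_state();print(s["clock"],s["position"],s["ee_rot"],s["contact_force"])
E
```

```text
side tag [([302.0, 397.0], 0.93), ([250.0, 366.0], 0.89), ([227.0, 325.0], 0.76)]
side tab [([296.0, 359.0], 0.68), ([210.0, 282.0], 0.58)]
side crown [([245.0, 336.0], 0.85), ([298.0, 370.0], 0.78), ([216.0, 295.0], 0.64), ([242.0, 321.0], 0.53)]
side nose [([240.0, 338.0], 0.74), ([304.0, 384.0], 0.57), ([220.0, 301.0], 0.56), ([243.0, 335.0], 0.5), ([324.0, 202.0], 0.19)]
side block [([251.0, 365.0], 0.82)]
side stand [([324.0, 201.0], 0.75), ([448.0, 230.0], 0.72)]
side sleeve [([467.0, 183.0], 0.85), ([326.0, 148.0], 0.84), ([252.0, 367.0], 0.18)]
[0.341 0.731 1.009] [ 0.159 -0.632 -0.758]
top tag [([242.0, 133.0], 0.89), ([200.0, 176.0], 0.73), ([181.0, 231.0], 0.62)]
top tab [([151.0, 218.0], 0.69), ([230.0, 105.0], 0.62), ([179.0, 151.0], 0.6)]
top crown [([233.0, 111.0], 0.81), ([187.0, 158.0], 0.76), ([162.0, 229.0], 0.63)]
top nose [([188.0, 151.0], 0.79), ([204.0, 171.0], 0.71), ([164.0, 231.0], 0.67), ([233.0, 121.0], 0.61)]
top block [([204.0, 173.0], 0.94)]
top stand [([438.0, 189.0], 0.89), ([430.0, 347.0], 0.81)]
top sleeve [([460.0, 367.0], 0.62), ([469.0, 178.0], 0.57)]
[0.403 0.029 0.892] [ 0.08  -0.028 -0.996]
0.8 [ 0.15  -0.555  0.239] [ 0.     0.991  0.132 -0.   ] [-0.687 -0.431  0.229]
```

View pics/side0.png

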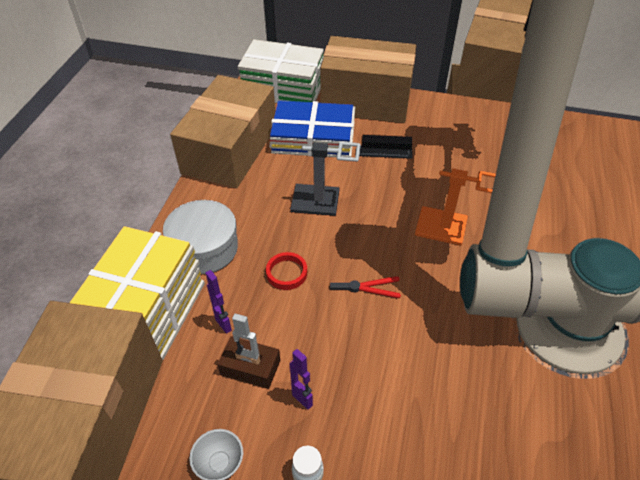

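View pics/top0.png

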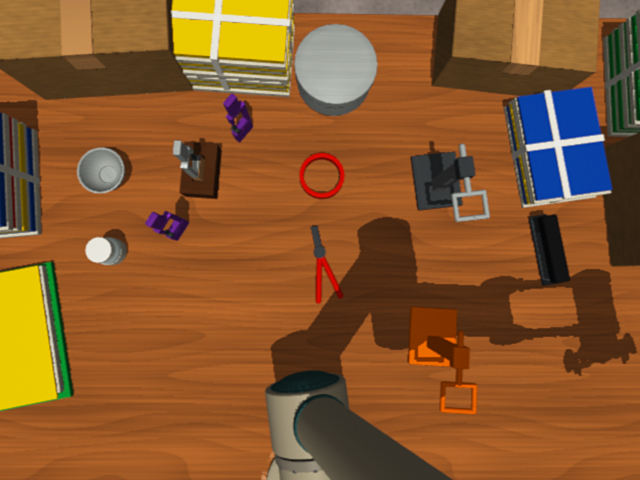

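Candidates for the tag: grey hook in the dark block, side (242,335) / top (188,155); purple look-alikes at side (300,380) and (217,300), top (165,225) and (237,118). I choose the grey one in the block. The stand is the grey one, side (320,200) / top (440,185). The orange one is at top (435,340).

```bash
python3 - <<'E'
from h import *
np.set_printoptions(precision=3,suppress=True)
a=cv2.imread("pics/side0.png");b=cv2.imread("pics/top0.png")
r=lambda i,x,y,w,h:cv2.resize(i[y:y+h,x:x+w],(400,300),interpolation=cv2.INTER_CUBIC)
cv2.imwrite("pics/crop1.png",np.vstack([np.hstack([r(a,205,305,80,60+20-20),r(b,165,125,80,60)]),np.hstack([r(a,285,125,100,75),r(b,405,140,100,75)])]))
for nm,u,v in(("crown",(242,321),(187,158)),("nose",(243,335),(188,151)),("tab?",(239,321),(179,151)),("stand",(324,201),(438,189)),("sleeve",(326,148),(469,178)),("block",(251,365),(204,173))):
    print(nm,*tri(u,v))
E
```

```text
crown [0.603 0.231 0.154] [np.float64(0.005141999111631287), np.float64(0.0051419991116313435)]
nose [0.614 0.238 0.12 ] [np.float64(0.005424392830966515), np.float64(0.005424392830966663)]
tab? [0.607 0.24  0.168] [np.float64(0.0016613842963309232), np.float64(0.001661384296330636)]
stand [ 0.576 -0.233  0.002] [np.float64(0.0031488130603855515), np.float64(0.0031488130603861022)]
sleeve [ 0.567 -0.237  0.166] [np.float64(0.0017362267023988884), np.float64(0.0017362267023986243)]
block [0.606 0.236 0.007] [np.float64(0.0005584174400292722), np.float64(0.0005584174400298205)]
```

View pics/crop1.png

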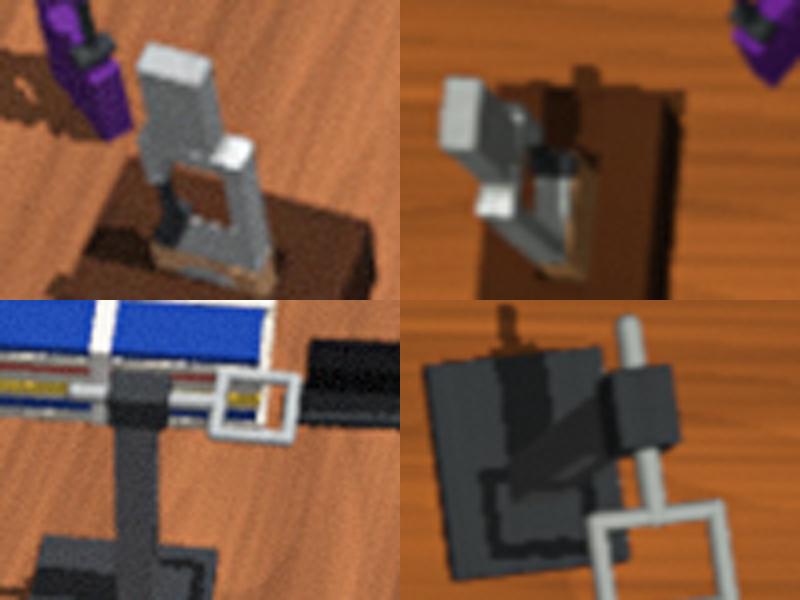

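The crop shows the hook in the block: gate side towards world +x, spine towards the robot, tab top at side (241,318) / top (257→crop scale, ≈(179,148)). The stand's eye points towards the robot, at top (470,205). I fit both now.

```bash
python3 - <<'E'
from h import *
from scipy.optimize import least_squares
np.set_printoptions(precision=4,suppress=True)
M=np.array([[12,6,171],[12,-6,171],[-12,-6,171],[-12,6,171],[-12,6,122],[-22,6,122],[-22,-6,122],[-12,-6,122]])/1000
T=np.array([[443,79],[480,80],[474,155],[440,149],[478,185],[477,218],[513,218],[515,185]])
T=np.c_[165+(T[:,0]-400)/5,125+T[:,1]/5]
S=np.array([[140,70],[150,43],[213,58],[207,83],[215,163],[245,170],[253,142],[222,136]])
S=np.c_[205+S[:,0]/5,305+S[:,1]/5]
def f(p):
    c,s=np.cos(p[3]),np.sin(p[3]); W=M@np.array([[c,-s,0],[s,c,0],[0,0,1]]).T+p[:3]
    return np.r_[(proj("top",W)-T).ravel(),(proj("side",W)-S).ravel()]
r=least_squares(f,[.6,.235,.01,0],loss="soft_l1",f_scale=.5,x_scale=[.01,.01,.01,.1]);print("tag",r.x,np.degrees(r.x[3]),np.abs(r.fun).reshape(-1,2).max(1))
for n,(x0,y0,x1,y1),ch in(("top",(445,188,495,226),0),("side",(336,138,362,164),0)):
    im=cv2.imread(f"pics/{n}0.png").astype(int); m=(im.min(2)>105)&(im.max(2)-im.min(2)<40)
    k=np.zeros_like(m);k[y0:y1,x0:x1]=1;m&=k
    pts=np.argwhere(m)[:,::-1].astype(np.float32); R=cv2.minAreaRect(pts); B=cv2.boxPoints(R); print(n,R,m.sum())
    for z in (.165,.169): 
        W=np.array([atz(n,b,z) for b in B]); print(W[:,:2].tolist(), W.mean(0), np.linalg.norm(W-np.roll(W,1,0),axis=1))
    print('\n'.join(''.join('#' if q else '.' for q in row) for row in m[y0:y1,x0:x1]))
E
```

```text
tag [ 0.6068  0.2405  0.0082 -0.046 ] -2.635981372027867 [0.0457 0.2558 0.1639 0.6279 1.0519 0.1733 0.5535 1.4328 1.4677 0.8254
 0.2514 1.6046 0.2447 0.8893 0.2427 0.7926]
top ((470.1100158691406, 203.76995849609375), (32.38549041748047, 34.223968505859375), 81.8698959350586) 481
[[0.545099347501275, -0.2065613117614177], [0.5536635324448911, -0.26293721150740584], [0.5004033609188249, -0.26909460474540203], [0.49200563093093275, -0.2130332919211623]] [ 0.5228 -0.2379  0.165 ] [0.0535 0.057  0.0536 0.0567]
[[0.5443187096795152, -0.20526454493952517], [0.5528357454967132, -0.2613300737113272], [0.4998687916646677, -0.2674535681353562], [0.49151729440475045, -0.21170089436350956]] [ 0.5221 -0.2364  0.169 ] [0.0532 0.0567 0.0533 0.0564]
.....................#####........................
.....................#####........................
.....................#####..........####..........
.....................####################.........
..................#######################.........
.........################################.........
.......##################################.........
[... 2085 characters left out ...]
.............##..........
..............##..........
..............##..........
###########..###..........
#################.........
...####################...
...#####################..
...####...##.############.
#######.......##.....###..
..#####.##.#..##.....###..
######..............####..
######..............####..
######........#.....####..
######........#.....####..
..####.......##.....####..
.####........##.....####..
.####........##.....####..
.##############.....###...
.##############....####...
.###############...####...
.######################...
..#####################...
............##########....
..........................
..........................
..........................
```

```bash
cat >> h.py <<'E'
from scipy.spatial.transform import Rotation as Ro
def to(p,yaw,quiet=False):
    s=manip.get_state(); q=s["ee_rot"]; R=Ro.from_quat([q[1],q[2],q[3],q[0]])
    c,sn=np.cos(np.radians(yaw)),np.sin(np.radians(yaw))
    G=Ro.from_matrix([[c,sn,0],[sn,-c,0],[0,0,-1]])
    d=np.array(p)-s["position"]
    print("pos",np.round(s["position"],4),"tool-delta cm",np.round(R.inv().apply(d)*100,2),"in goal axes",np.round(G.inv().apply(d)*100,2),"rot deg",np.round(np.degrees((R.inv()*G).as_rotvec()),2))
E
python3 - <<'E'
from h import *
np.set_printoptions(precision=3,suppress=True)
to([.607,.24,.25],-2.6)
print("purple tabs",atz("top",(151,218),.171),atz("top",(230,105),.171),"base",atz("side",(302,400),0),atz("side",(227,326),0))
print("orange",atz("top",(430,347),0.01),atz("top",(459,397),.165),atz("top",(459,411),.165))
E
```

```text
pos [ 0.15  -0.555  0.239] tool-delta cm [ 64.86 -64.85  -1.08] in goal axes [ 42.05 -81.51  -1.06] rot deg [ 0.01  0.   17.71]
purple tabs [0.495 0.281 0.171] [0.683 0.158 0.171] base [0.492 0.281 0.   ] [0.683 0.159 0.   ]
orange [ 0.267 -0.21   0.01 ] [ 0.213 -0.213  0.165] [ 0.191 -0.212  0.165]
```

Request:
servo_tool(
  increments=[
    [3.2, -3.2, -0.2, 0, 0, 8.5, -0.4],
    [2.5, -4.2, -0.2, 0, 0, 8.5, -0.4],
    [2.4, -4.3, -0.2, 0, 0, 0.7, -0.4],
    [2.3, -4.4, -0.2, 0, 0, 0, -0.4],
    [2.3, -4.4, -0.2, 0, 0, 0, -0.4],
  ],
)

```text
clock: 1.3
position: [0.2684, -0.3416, 0.2495]
ee_rot: [0.0, 1.0, -0.023, 0.0]
contact_force: [1.1, 0.6, 0.0]
width: 0.0601
gripper_force: 0.0
```

Request:
servo_tool(
  increments=[
    [2.2, -4.4, 0, 0, 0, 0, -0.4],
    [2.2, -4.4, 0, 0, 0, 0, -0.4],
    [2.2, -4.4, 0, 0, 0, 0, -0.4],
    [2.2, -4.4, 0, 0, 0, 0, -0.4],
    [2.2, -4.4, 0, 0, 0, 0, -0.4],
  ],
)

```text
clock: 1.8
position: [0.3883, -0.1267, 0.2497]
ee_rot: [0.0, 1.0, -0.023, 0.001]
contact_force: [1.5, -1.4, -0.5]
width: 0.0598
gripper_force: 0.0
```

Request:
servo_tool(
  increments=[
    [2.2, -4.4, 0, 0, 0, 0, -0.4],
    [2.2, -4.4, 0, 0, 0, 0, -0.4],
    [2.2, -4.4, 0, 0, 0, 0, -0.4],
    [2.2, -4.4, 0, 0, 0, 0, -0.4],
    [2.2, -4.4, 0, 0, 0, 0, -0.4],
  ],
)

```text
clock: 2.3
position: [0.5081, 0.0884, 0.2496]
ee_rot: [0.0, 1.0, -0.022, 0.0]
contact_force: [1.4, -0.5, 1.3]
width: 0.0602
gripper_force: 0.0
```

```bash
python3 - <<'E'
from h import *
to([.607,.24,.25],-2.6)
s=manip.get_state();print(s["clock"],s["width"])
E
```

```text
pos [0.5081 0.0884 0.2496] tool-delta cm [  9.2  -15.58  -0.04] in goal axes [  9.19 -15.59  -0.04] rot deg [ 0.02 -0.05  0.05]
2.3 0.060218014275574244
```

Request:
servo_tool(
  increments=[
    [2.3, -4, 0, 0, 0, 0, -0.4],
    [2.3, -4, 0, 0, 0, 0, -0.4],
    [2.3, -4, 0, 0, 0, 0, -0.4],
    [2.3, -3.6, 0, 0, 0, 0, -0.4],
    [0, 0, 3, 0, 0, 0, -0.4],
  ],
)

```text
clock: 2.8
position: [0.6122, 0.2437, 0.2224]
ee_rot: [-0.003, 1.0, -0.021, 0.006]
contact_force: [0.3, -0.5, 0.0]
width: 0.0596
gripper_force: 0.0
```

```bash
python3 - <<'E'
from h import *
a=optics.get_image("side");b=optics.get_image("top")
to([.607,.24,.149],-2.6)
r=lambda i,x,y:cv2.resize(i[y:y+150,x:x+100],(400,600),interpolation=cv2.INTER_CUBIC)
save("g1",np.hstack([r(a,190,225),r(b,130,70)]))
E
```

```text
pos [0.6044 0.2385 0.2149] tool-delta cm [ 0.31 -0.18  6.59] in goal axes [ 0.26 -0.16  6.59] rot deg [0.17 0.46 0.11]
```

View pics/g1.png

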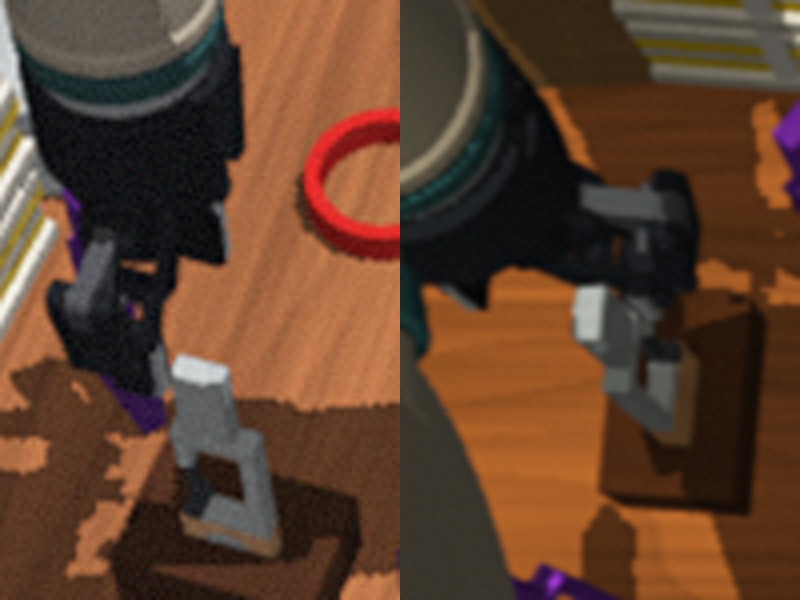

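The crop shows the tag upright in its slot, tab top at side (240,317), top (179,149), with the open fingers above and beside it at side (209,307) and (229,321).

```bash
python3 - <<'E'
from h import *
s=manip.get_state(); p=np.array(s["position"])
for n in("side","top"):
    print(n,"tips",proj(n,[p+[0,.03,0],p+[0,-.03,0]]).round(),"tabtop",proj(n,[[.6068,.2405,.180]]).round(1))
to([.607,.2405,.149],-2.6)
E
```

```text
side tips [[233. 320.]
 [245. 291.]] tabtop [[239.4 317.6]]
top tips [[152. 143.]
 [191. 143.]] tabtop [[176.6 148.2]]
pos [0.6044 0.2385 0.2149] tool-delta cm [ 0.31 -0.23  6.59] in goal axes [ 0.25 -0.21  6.59] rot deg [0.17 0.46 0.11]
```

Request:
servo_tool(
  increments=[
    [0, 0, 1.6, 0, 0, 0, -0.4],
    [0, 0, 1.6, 0, 0, 0, -0.4],
    [0, 0, 1.6, 0, 0, 0, -0.4],
    [0, 0, 1.0, 0, 0, 0, -0.4],
    [0, 0, 0, 0, 0, 0, -0.4],
  ],
)

```text
clock: 3.4
position: [0.6053, 0.2371, 0.1605]
ee_rot: [0.001, 1.0, -0.023, -0.001]
contact_force: [-0.0, 0.2, -0.1]
width: 0.0598
gripper_force: 0.0
```

```bash
python3 - <<'E'
from h import *
to([.607,.2405,.149],-2.6)
E
```

```text
pos [0.6053 0.2371 0.1605] tool-delta cm [ 0.15 -0.35  1.15] in goal axes [ 0.15 -0.35  1.15] rot deg [ 0.06  0.15 -0.03]
```

Request:
servo_tool(
  increments=[
    [0.15, -0.35, 0.6, 0, 0, 0, -0.4],
    [0, 0, 0.5, 0, 0, 0, -0.4],
    [0, 0, 0, 0, 0, 0, 0.2],
    [0, 0, 0, 0, 0, 0, 1],
    [0, 0, 0, 0, 0, 0, 1],
  ],
  squeeze=60,
)

```text
clock: 3.9
position: [0.6082, 0.2415, 0.1506]
ee_rot: [-0.0, 1.0, -0.023, 0.0]
contact_force: [-0.3, 0.6, -0.0]
width: 0.0163
gripper_force: 0.0
```

Request:
servo_tool(
  increments=[
    [0, 0, 0, 0, 0, 0, 1],
    [0, 0, 0, 0, 0, 0, 1],
    [0, 0, 0, 0, 0, 0, 1],
    [0, 0, 0, 0, 0, 0, 1],
    [0, 0, 0, 0, 0, 0, 1],
  ],
)

```text
clock: 4.4
position: [0.6083, 0.2415, 0.1507]
ee_rot: [-0.0, 1.0, -0.023, 0.0]
contact_force: [-0.4, -0.6, 3.3]
width: 0.0112
gripper_force: 58.8
```

```bash
python3 - <<'E'
from h import *
to([.607,.2405,.149],-2.6)
s=manip.get_state();print(s["contact_force"],s["moment"],s["width"],s["gripper_force"])
E
```

```text
pos [0.6083 0.2415 0.1507] tool-delta cm [-0.13  0.11  0.17] in goal axes [-0.13  0.11  0.17] rot deg [-0.02 -0.05  0.01]
[-0.37682804 -0.57547378  3.31161696] [ 0.03868981 -0.02230957  0.0214298 ] 0.011161024590857984 58.82565915584564
```

Request:
servo_tool(
  increments=[
    [0, 0, -0.8, 0, 0, 0, 1],
    [0, 0, -1.6, 0, 0, 0, 1],
    [0, 0, -2.2, 0, 0, 0, 1],
    [0, 0, -2.4, 0, 0, 0, 1],
    [0, 0, -2.0, 0, 0, 0, 1],
  ],
)

```text
clock: 4.9
position: [0.6077, 0.2413, 0.241]
ee_rot: [0.0, 1.0, -0.023, -0.0]
contact_force: [0.4, -0.3, -1.8]
width: 0.0113
gripper_force: 58.5
```

```bash
python3 - <<'E'
from h import *
to([.42,-.25,.24],8.5)
s=manip.get_state();print(s["contact_force"],s["moment"],s["width"],s["gripper_force"])
E
```

```text
pos [0.6077 0.2413 0.241 ] tool-delta cm [-16.53  49.93   0.14] in goal axes [-25.83  45.82   0.1 ] rot deg [  0.03   0.05 -11.09]
[ 0.35836432 -0.2691141  -1.75189423] [ 0.00348961 -0.05049138  0.01829528] 0.011290009330181023 58.452887535095215
```

Request:
servo_tool(
  increments=[
    [0, 0, 0, 0, 0, -3.7, 1],
    [-0.8, 1.2, 0, 0, 0, -3.7, 1],
    [-1.5, 2.5, 0, 0, 0, -3.7, 1],
    [-2, 3.5, 0, 0, 0, 0, 1],
    [-2, 3.5, 0, 0, 0, 0, 1],
  ],
)

```text
clock: 5.4
position: [0.557, 0.1271, 0.2396]
ee_rot: [0.0, 0.997, 0.075, -0.001]
contact_force: [1.5, -1.0, -1.8]
width: 0.0117
gripper_force: 58.7
```

Request:
servo_tool(
  increments=[
    [-2, 3.5, 0, 0, 0, 0, 1],
    [-2, 3.5, 0, 0, 0, 0, 1],
    [-2, 3.5, 0, 0, 0, 0, 1],
    [-2, 3.5, 0, 0, 0, 0, 1],
    [-2, 3.5, 0, 0, 0, 0, 1],
  ],
)

```text
clock: 5.9
position: [0.4838, -0.0611, 0.24]
ee_rot: [-0.0, 0.997, 0.074, -0.001]
contact_force: [1.1, -0.4, -2.3]
width: 0.0113
gripper_force: 58.7
```

Request:
servo_tool(
  increments=[
    [-2, 3.5, 0, 0, 0, 0, 1],
    [-2, 3.5, 0, 0, 0, 0, 1],
    [-2, 3.5, 0, 0, 0, 0, 1],
    [-1.5, 2.5, 0, 0, 0, 0, 1],
    [-0.7, 1, 0, 0, 0, 0, 1],
  ],
)

```text
clock: 6.4
position: [0.4234, -0.2126, 0.2401]
ee_rot: [0.0, 0.997, 0.073, -0.001]
contact_force: [1.2, 0.3, -1.5]
width: 0.0115
gripper_force: 58.8
```

```bash
python3 - <<'E'
from h import *
to([.42,-.25,.24],8.5)
s=manip.get_state();print(s["contact_force"],s["moment"],s["width"],s["gripper_force"],s["clock"])
E
```

```text
pos [ 0.4234 -0.2126  0.2401] tool-delta cm [-0.88  3.65  0.01] in goal axes [-0.89  3.65  0.01] rot deg [ 0.02  0.08 -0.15]
[ 1.19676647  0.33398289 -1.51512538] [ 0.04403581 -0.01819647 -0.00553644] 0.011475152943613086 58.80895256996155 6.4
```

Request:
servo_tool(
  increments=[
    [-0.8, 1.8, 0.4, 0, 0, 0, 1],
    [0, 1.8, 0.4, 0, 0, 0, 1],
    [0.7, 0, 0.4, 0, 0, 0, 1],
    [0.7, 0, 0.4, 0, 0, 0, 1],
    [0, 0, 0, 0, 0, 0, 1],
  ],
)

```text
clock: 6.9
position: [0.4371, -0.244, 0.2233]
ee_rot: [-0.001, 0.997, 0.075, -0.0]
contact_force: [0.2, -0.8, -1.6]
width: 0.0117
gripper_force: 58.9
```

```bash
python3 - <<'E'
from h import *
np.set_printoptions(precision=3,suppress=True)
a=optics.get_image("side");b=optics.get_image("top")
to([.452,-.248,.2237],8.5)
s=manip.get_state();print(s["contact_force"],s["moment"])
r=lambda i,x,y:cv2.resize(i[y:y+120,x:x+80],(400,600),interpolation=cv2.INTER_CUBIC)
save("e1",np.hstack([r(a,320,90),r(b,430,150)]))
p=np.array(s["position"]);u=np.array([.989,.148,0])
o=p-[0,0,.1407]-.0015*u
for n in("side","top"): print(n,"TCP",proj(n,p).round(1),"nose,underside,spine bottom",proj(n,[o+.014*u+[0,0,.093],o,o-.022*u+[0,0,.049]]).round(1),"bar ends",proj(n,[[.504,-.266,.165],[.4965,-.216,.165]]).round(1))
E
```

```text
pos [ 0.436 -0.244  0.224] tool-delta cm [1.48 0.61 0.03] in goal axes [1.48 0.61 0.03] rot deg [-0.05  0.04  0.11]
[ 0.4   -0.019 -2.469] [-0.008  0.011  0.016]
side TCP [[387.6 134.5]] nose,underside,spine bottom [[380.  151.4]
 [383.1 182.8]
 [394.6 167.5]] bar ends [[357.2 144.7]
 [356.  159.7]]
top TCP [[489.9 254.6]] nose,underside,spine bottom [[476.5 248.3]
 [458.5 259.1]
 [470.4 270.8]] bar ends [[487.4 215.2]
 [457.2 219.5]]
```

View pics/e1.png

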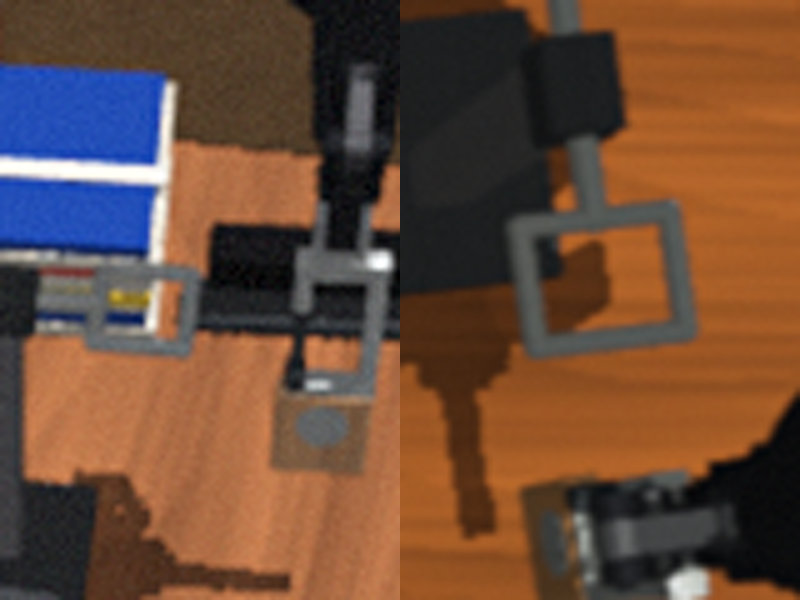

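The crop shows the front bar ending at side (357,144)/(356,160) and top (457,219)/(488,216), and the hook's nose at side (380,152). All match my predictions within a pixel.

Request:
servo_tool(
  increments=[
    [0.5, 0.3, 0, 0, 0, 0, 1],
    [0.9, 0.3, 0, 0, 0, 0, 1],
    [1.0, 0, 0, 0, 0, 0, 1],
    [0.8, 0, 0, 0, 0, 0, 1],
    [0.4, 0, 0, 0, 0, 0, 1],
  ],
)

```text
clock: 7.5
position: [0.4738, -0.2457, 0.2243]
ee_rot: [0.0, 0.997, 0.075, 0.0]
contact_force: [-0.2, 0.4, -2.0]
width: 0.0114
gripper_force: 58.9
```

Request:
servo_tool(
  increments=[
    [0, 0, 0, 0, 0, 0, 1],
    [0, 0, 0, 0, 0, 0, 1],
    [0, 0, 0, 0, 0, 0, 1],
    [0, 0, 0, 0, 0, 0, 1],
    [0, 0, 0, 0, 0, 0, 1],
  ],
)

```text
clock: 8.0
position: [0.4724, -0.2459, 0.2244]
ee_rot: [0.0, 0.997, 0.074, 0.0]
contact_force: [1.4, -0.3, -2.3]
width: 0.0112
gripper_force: 58.9
```

```bash
python3 - <<'E'
from h import *
to([.5002-.0195*.989,-.241-.0195*.148,.2237],8.5)
s=manip.get_state();print(s["contact_force"],s["moment"])
E
```

```text
pos [ 0.4724 -0.2459  0.2244] tool-delta cm [ 0.87 -0.07  0.07] in goal axes [ 0.87 -0.07  0.07] rot deg [ 0.01 -0.   -0.  ]
[ 1.37694209 -0.29593077 -2.30113728] [-0.04735043  0.00457741  0.00423963]
```

Request:
servo_tool(
  increments=[
    [0.15, 0, 0, 0, 0, 0, 1],
    [0.15, 0, 0, 0, 0, 0, 1],
    [0.15, 0, 0, 0, 0, 0, 1],
    [0.15, 0, 0, 0, 0, 0, 1],
    [0, 0, 0, 0, 0, 0, 1],
  ],
)

```text
clock: 8.5
position: [0.4788, -0.2449, 0.2242]
ee_rot: [0.0, 0.997, 0.074, 0.0]
contact_force: [1.0, 0.2, -2.5]
width: 0.0116
gripper_force: 58.9
```

Request:
servo_tool(
  increments=[
    [0.1, 0, 0, 0, 0, 0, 1],
    [0, 0, 0, 0, 0, 0, 1],
    [0.1, 0, 0, 0, 0, 0, 1],
    [0, 0, 0, 0, 0, 0, 1],
    [0, 0, 0, 0, 0, 0, 1],
  ],
)

```text
clock: 9.0
position: [0.4803, -0.2446, 0.2243]
ee_rot: [0.0, 0.997, 0.074, -0.0]
contact_force: [-1.4, 0.1, -2.6]
width: 0.0112
gripper_force: 58.9
```

Request:
servo_tool(
  increments=[
    [0.1, 0, 0, 0, 0, 0, 1],
    [0, 0, 0, 0, 0, 0, 1],
    [0.1, 0, 0, 0, 0, 0, 1],
    [0, 0, 0, 0, 0, 0, 1],
    [0, 0, 0, 0, 0, 0, 1],
  ],
)

```text
clock: 9.5
position: [0.4822, -0.2443, 0.2241]
ee_rot: [-0.0, 0.997, 0.074, -0.0]
contact_force: [-3.0, -0.2, -2.2]
width: 0.0112
gripper_force: 58.9
```

Request:
servo_tool(
  increments=[
    [0.15, 0, 0, 0, 0, 0, 1],
    [0.15, 0, 0, 0, 0, 0, 1],
    [0.15, 0, 0, 0, 0, 0, 1],
    [0, 0, 0, 0, 0, 0, 1],
    [0, 0, 0, 0, 0, 0, 1],
  ],
)

```text
clock: 10.0
position: [0.4868, -0.2436, 0.2242]
ee_rot: [-0.0, 0.997, 0.074, -0.0]
contact_force: [-3.5, -0.9, -2.6]
width: 0.011
gripper_force: 59.0
```

Request:
servo_tool(
  increments=[
    [0.15, 0, 0, 0, 0, 0, 1],
    [0.15, 0, 0, 0, 0, 0, 1],
    [0.15, 0, 0, 0, 0, 0, 1],
    [0, 0, 0, 0, 0, 0, 1],
    [0, 0, 0, 0, 0, 0, 1],
  ],
)

```text
clock: 10.5
position: [0.4912, -0.2429, 0.224]
ee_rot: [-0.0, 0.997, 0.074, -0.0]
contact_force: [-4.3, -0.1, -3.0]
width: 0.0115
gripper_force: 59.0
```

Request:
servo_tool(
  increments=[
    [0.15, 0, 0, 0, 0, 0, 1],
    [0.15, 0, 0, 0, 0, 0, 1],
    [0.15, 0, 0, 0, 0, 0, 1],
    [0, 0, 0, 0, 0, 0, 1],
    [0, 0, 0, 0, 0, 0, 1],
  ],
)

```text
clock: 11.0
position: [0.4953, -0.2421, 0.2238]
ee_rot: [-0.0, 0.997, 0.074, -0.001]
contact_force: [-4.4, -1.6, -3.6]
width: 0.0111
gripper_force: 58.8
```

Request:
servo_tool(
  increments=[
    [0.15, 0, 0, 0, 0, 0, 1],
    [0.15, 0, 0, 0, 0, 0, 1],
    [0.1, 0, 0, 0, 0, 0, 1],
    [0, 0, 0, 0, 0, 0, 1],
    [0, 0, 0, 0, 0, 0, 1],
  ],
)

```text
clock: 11.5
position: [0.4989, -0.2415, 0.2237]
ee_rot: [-0.0, 0.997, 0.074, -0.001]
contact_force: [-6.0, -0.5, -3.1]
width: 0.0112
gripper_force: 58.8
```

```bash
python3 - <<'E'
from h import *
a=optics.get_image("side");b=optics.get_image("top")
s=manip.get_state();print(s["position"],s["contact_force"],s["moment"],s["width"])
r=lambda i,x,y:cv2.resize(i[y:y+120,x:x+80],(400,600),interpolation=cv2.INTER_CUBIC)
save("e2",np.hstack([r(a,310,90),r(b,430,150)]))
E
```

```text
[ 0.49893138 -0.24148691  0.22363635] [-5.48001296 -1.13506701 -4.82073223] [-0.12765828  1.23258477  0.00537925] 0.011564792744039116
```

View pics/e2.png

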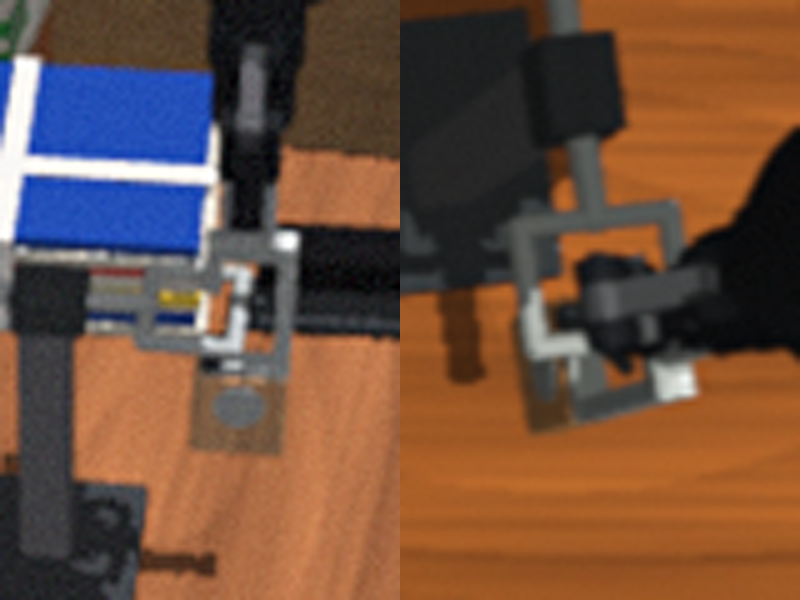

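The picture shows the bar, at side (358,147), behind the nose, at side (354,146), with the gate pushed in. Next I lower the tag.

Request:
servo_tool(
  increments=[
    [0.05, 0, 0.1, 0, 0, 0, 1],
    [0, 0, 0.25, 0, 0, 0, 1],
    [0, 0, 0.25, 0, 0, 0, 1],
    [0, 0, 0.2, 0, 0, 0, 1],
    [0, 0, 0, 0, 0, 0, 1],
  ],
)

```text
clock: 12.1
position: [0.5007, -0.2414, 0.2157]
ee_rot: [-0.0, 0.997, 0.074, 0.0]
contact_force: [-3.2, -1.1, -6.3]
width: 0.0112
gripper_force: 58.6
```

Request:
servo_tool(
  increments=[
    [0, 0, 0.2, 0, 0, 0, 1],
    [0, 0, 0.2, 0, 0, 0, 1],
    [0, 0, 0.2, 0, 0, 0, 1],
    [0, 0, 0, 0, 0, 0, 1],
    [0, 0, 0, 0, 0, 0, 1],
  ],
)

```text
clock: 12.6
position: [0.502, -0.2419, 0.211]
ee_rot: [0.001, 0.997, 0.074, 0.002]
contact_force: [-0.3, -0.0, -2.7]
width: 0.0114
gripper_force: 58.9
```

Request:
servo_tool(
  increments=[
    [0, 0, 0.2, 0, 0, 0, 1],
    [0, 0, 0.2, 0, 0, 0, 1],
    [0, 0, 0.2, 0, 0, 0, 1],
    [0, 0, 0, 0, 0, 0, 1],
    [0, 0, 0, 0, 0, 0, 1],
  ],
)

```text
clock: 13.1
position: [0.5004, -0.2417, 0.2043]
ee_rot: [0.0, 0.997, 0.074, 0.0]
contact_force: [0.2, 0.2, -2.5]
width: 0.0114
gripper_force: 58.9
```

Request:
servo_tool(
  increments=[
    [0, 0, 0.15, 0, 0, 0, 1],
    [0, 0, 0.15, 0, 0, 0, 1],
    [0, 0, 0.1, 0, 0, 0, 1],
    [0, 0, 0, 0, 0, 0, 1],
    [0, 0, 0, 0, 0, 0, 1],
  ],
)

```text
clock: 13.6
position: [0.5003, -0.2417, 0.2003]
ee_rot: [0.0, 0.997, 0.074, -0.0]
contact_force: [1.0, -0.0, -2.6]
width: 0.0112
gripper_force: 58.9
```

Request:
servo_tool(
  increments=[
    [0, 0, 0.05, 0, 0, 0, 1],
    [0, 0, 0.05, 0, 0, 0, 1],
    [0, 0, 0.05, 0, 0, 0, 1],
    [0, 0, 0, 0, 0, 0, 1],
    [0, 0, 0, 0, 0, 0, 1],
  ],
)

```text
clock: 14.1
position: [0.5003, -0.2417, 0.1988]
ee_rot: [0.0, 0.997, 0.074, -0.0]
contact_force: [0.5, -0.5, -2.6]
width: 0.0112
gripper_force: 58.9
```

Request:
servo_tool(
  increments=[
    [0, 0, 0.05, 0, 0, 0, 1],
    [0, 0, 0, 0, 0, 0, 1],
    [0, 0, 0, 0, 0, 0, 1],
    [0, 0, 0, 0, 0, 0, 1],
    [0, 0, 0, 0, 0, 0, 1],
  ],
)

```text
clock: 14.6
position: [0.5003, -0.2417, 0.1983]
ee_rot: [0.0, 0.997, 0.074, -0.0]
contact_force: [-0.2, 1.0, -2.7]
width: 0.0114
gripper_force: 58.9
```

Request:
servo_tool(
  increments=[
    [0, 0, 0.05, 0, 0, 0, 1],
    [0, 0, 0.05, 0, 0, 0, 1],
    [0, 0, 0, 0, 0, 0, 1],
    [0, 0, 0, 0, 0, 0, 1],
    [0, 0, 0, 0, 0, 0, 1],
  ],
)

```text
clock: 15.1
position: [0.5004, -0.2417, 0.1976]
ee_rot: [0.0, 0.997, 0.074, 0.0]
contact_force: [-0.5, -0.2, 1.2]
width: 0.0112
gripper_force: 59.4
```

Request:
servo_tool(
  increments=[
    [0, 0, 0.05, 0, 0, 0, 1],
    [0, 0, 0, 0, 0, 0, 1],
    [0, 0, 0, 0, 0, 0, 1],
    [0, 0, 0, 0, 0, 0, 1],
    [0, 0, 0, 0, 0, 0, 1],
  ],
)

```text
clock: 15.6
position: [0.5004, -0.2417, 0.1974]
ee_rot: [0.0, 0.997, 0.074, 0.0]
contact_force: [-1.1, 1.0, 5.3]
width: 0.0114
gripper_force: 60.1
```

Request:
servo_tool(
  increments=[
    [0, 0, -0.08, 0, 0, 0, 1],
    [0, 0, 0, 0, 0, 0, 1],
    [0, 0, 0, 0, 0, 0, 1],
    [0, 0, 0, 0, 0, 0, 1],
    [0, 0, 0, 0, 0, 0, 1],
  ],
  squeeze=20,
)

```text
clock: 16.1
position: [0.5003, -0.2417, 0.1975]
ee_rot: [0.0, 0.997, 0.074, -0.0]
contact_force: [0.2, 0.9, 1.6]
width: 0.0114
gripper_force: 59.5
```

Request:
servo_tool(
  increments=[
    [0, 0, 0, 0, 0, 0, 0.68],
    [0, 0, 0, 0, 0, 0, 0.6],
    [0, 0, 0, 0, 0, 0, 0.5],
    [0, 0, 0, 0, 0, 0, 0.4],
    [0, 0, 0, 0, 0, 0, 0.3],
  ],
)

```text
clock: 16.6
position: [0.5003, -0.2417, 0.1975]
ee_rot: [0.0, 0.997, 0.074, -0.0]
contact_force: [-0.7, -0.2, 0.1]
width: 0.03
gripper_force: 0.0
```

```bash
python3 - <<'E'
from h import *
a=optics.get_image("side");b=optics.get_image("top")
s=manip.get_state();print(s["position"],s["contact_force"],s["width"],s["clock"])
r=lambda i,x,y:cv2.resize(i[y:y+120,x:x+80],(400,600),interpolation=cv2.INTER_CUBIC)
save("e3",np.hstack([r(a,310,90),r(b,430,150)]))
E
```

```text
[ 0.5003252  -0.24167851  0.19758637] [ 0.13100839  0.68775631 -0.30972019] 0.029571064370107678 16.7
```

View pics/e3.png

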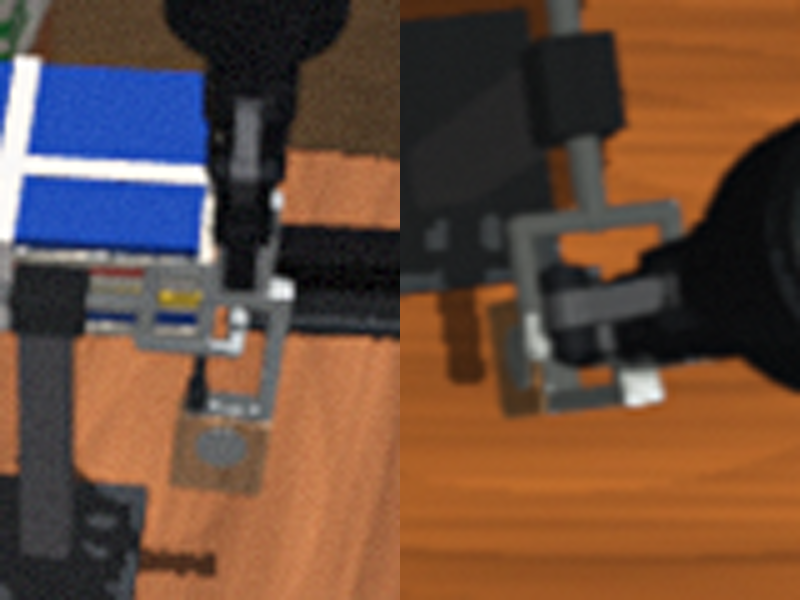

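The picture shows the bar under the crown with the gate shut below it, at side (349,165), and the tag hanging. The fingers are open. I retreat straight up.

Request:
servo_tool(
  increments=[
    [0, 0, 0, 0, 0, 0, 0],
    [0, 0, -0.5, 0, 0, 0, -0.2],
    [0, 0, -1, 0, 0, 0, -0.2],
    [0, 0, -1.5, 0, 0, 0, -0.2],
    [0, 0, -2, 0, 0, 0, -0.2],
  ],
)

```text
clock: 17.2
position: [0.5001, -0.2415, 0.2483]
ee_rot: [-0.0, 0.997, 0.074, -0.0]
contact_force: [0.0, -0.5, 0.0]
width: 0.0512
gripper_force: 0.0
```

Request:
servo_tool(
  increments=[
    [0, 0, -2.5, 0, 0, 0, -0.2],
    [0, 0, -2.5, 0, 0, 0, -0.2],
    [-3, 0, -1, 0, 0, 0, -0.2],
    [-3, 0, 0, 0, 0, 0, -0.2],
    [-3, 0, 0, 0, 0, 0, -0.2],
  ],
)

```text
clock: 17.7
position: [0.4107, -0.2552, 0.3091]
ee_rot: [0.001, 0.997, 0.075, 0.001]
contact_force: [-0.3, -0.2, -0.9]
width: 0.0511
gripper_force: 0.0
```

Request:
servo_tool(
  increments=[
    [-3, 0, 0, 0, 0, 0, -0.2],
    [-2, 0, 0, 0, 0, 0, -0.2],
    [0, 0, 0, 0, 0, 0, -0.2],
    [0, 0, 0, 0, 0, 0, -0.2],
    [0, 0, 0, 0, 0, 0, -0.2],
  ],
)

```text
clock: 18.2
position: [0.3628, -0.2625, 0.308]
ee_rot: [0.0, 0.997, 0.074, 0.001]
contact_force: [0.3, -0.5, -0.4]
width: 0.0513
gripper_force: 0.0
```

```bash
python3 - <<'E'
from h import *
import time
a=optics.get_image("side");b=optics.get_image("top")
s=manip.get_state();print(s["position"],s["contact_force"],s["width"],s["clock"])
for i in range(16): c=optics.get_image("side")
print("motion",np.abs(a.astype(int)-c)[90:210,310:390].mean(), [np.abs(optics.get_image("side").astype(int)-c)[90:210,310:390].mean() for i in range(4)])
r=lambda i,x,y:cv2.resize(i[y:y+120,x:x+80],(400,600),interpolation=cv2.INTER_CUBIC)
save("e4",np.hstack([r(c,310,90),r(b,430,150)]))
E
```

```text
[ 0.36274287 -0.26236981  0.30762566] [-0.08307665  0.23391175  0.20006443] 0.05136309143349704 18.3
motion 3.4008333333333334 [np.float64(3.298958333333333), np.float64(3.2911111111111113), np.float64(3.2909027777777777), np.float64(3.284409722222222)]
```

View pics/e4.png

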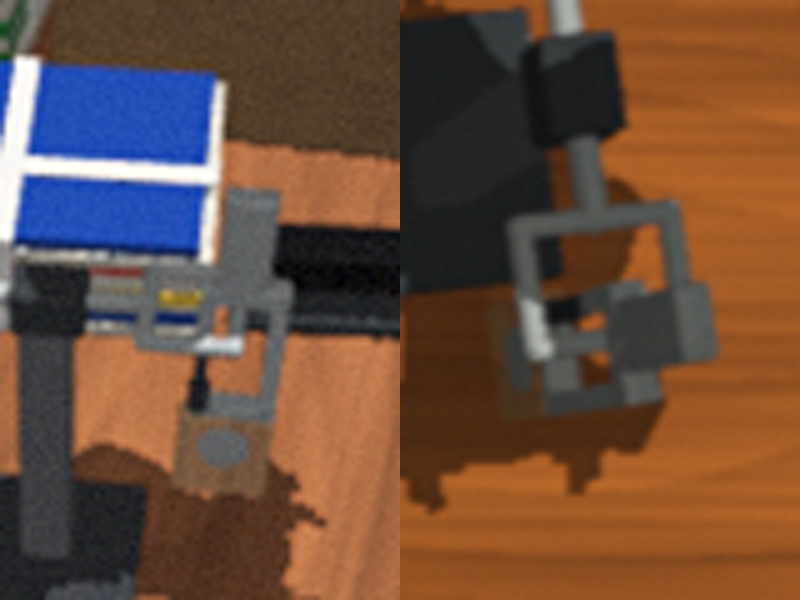

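The tag hangs upright from the front bar with the gate shut: bar at side (356,148), wood at side (354,180). Differences between frames stay at the image-noise level, so it is still, and the robot is clear.

```bash
python3 -c "
from rig import manip
print(manip.sign_off())"
```

```text
the job is handed in; nothing more can be done
None
```

The tag hangs upright and still from the grey stand's eye with its gate shut. The arm was clear and touching nothing when I handed the job in at about 19 s; I saw nothing else disturbed, and the wrist read about 6 N at most against the stand.

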